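# Stack two spacer rings in the accumulator cylinder of a gearbox control unit

### The arm

A 7-joint arm with a two-finger parallel gripper is mounted at the origin on the work surface. World frame = base frame: x ahead of the robot, y to its left, z up, the work surface at z = 0. Lengths are in m, angles in rad, forces in N, time in s.
With the tool pointing down it reaches from about 0.35 to 0.9 m from the base axis. Payload 7.2 kg.
Tool frame: the origin (TCP) lies midway between the tips of the shut fingers; the grasp point (between the pads) lies 19 mm behind it; z points along the fingers, x is the direction in which the jaws open and shut, and the axes are right-handed (so a half turn about z gives the same grasp; the last joint's range is limited). The gripper opens to 88 mm and grips with 3 to 60 N. Pads are 20 mm wide; open, the fingers measure 115 mm over their backs; the gripper's body (75 mm by 178 mm) begins 61 mm behind the grasp point.
Start: joints at [1.224, 0.411, -0.013, 1.596, 0.006, 1.134, -0.082], TCP at [0.172, -0.601, 0.223] pointing down, gripper open.
Joint ranges: [-2.95, 2.95], [-0.29, 1.99], [-1.47, 1.44], [0.14, 2.54], [-1.03, 4.17], [0.13, 1.85], [-2.86, 2.86]. Speed limits (rad/s): [2.39, 2.39, 3.01, 3.01, 3.14, 3.14, 3.14].

### API

Orientations are given as a unit quaternion [x, y, z, w].
In Python, from workcell import bot, get_image, get_calibration, search_frame gives the robot as it stands.
- The arm moves only by the tool carry_out, never from a script. Its argument "commands" is text: rows parted by semicolons, each of 4 numbers parted by spaces: the shift along the tool's x, y, z in m, then the turn about the tool's z in rad. A call has 1 to 10 rows; each row is the pose to reach, as a shift and turn from the pose commanded when the call began, along the tool's axes at that moment; what a row does not reach only later rows make up. A row lasts 1/8 s, in which the tool goes at most 62.5 mm and 10.7 degrees, less where a joint would pass 70% of its speed; a pose out of reach is approached as far as the arm can. A call with a gripper value outside its range is refused whole. "hand" is the opening, from 0 (shut) to 1 (fully open), set as the call begins (left out, the last holds). The fingers move at their own pace and stop on an object; "grip_force" is the grip in N (left out, the last holds). Time passes only in rows, so rows that repeat a pose let the fingers close. It gives the time, the measured TCP pose, the force and the opening at its end, in the units of the state.
- bot.observe(): the state, without advancing time (a new reading comes with each control period).
- get_image(name): name is "scene" or "top" or "wrist"; returns the picture (480x640x3 uint8, red, green, blue); there is no depth.
- get_calibration(name): a dict with "fovy" (degrees; the focal length in pixels is half the picture's height over the tangent of half this angle, whatever the lens; pixels are square), "cx", "cy" (the principal point, pixels), "cam_to_world" (4x4, takes a point from camera to world coordinates). Camera axes: x right, y down, z forward; pixel columns grow to the right and rows downward; lengths in m; the calibration is good to about 2 mm. A picture is of the moment at which its call begins: read the wrist's pose just before it. get_calibration takes no time and is no camera call; for the wrist camera it gives the pose at the moment of the call.
- bot.hand_in(): hands the job in, once; it reports no verdict.
Trained networks look in the newest picture that a camera, given by its name, has taken for a name from the list of things; names that differ only in an ending like _2 or _b are one class to them, and where a whole thing is asked for, a point or a joint stands for the part that bears it (a point fixed in the world has none). Each returns a list of dicts, best first, with "score" (0 to 1); they miss things now and then, are a little off and sometimes report something else, mostly with a low value. They report only what shows in the picture. A call takes as long as a camera call.
- search_frame(thing, camera): "bbox" ([left, top, width, height] in pixels, round what is visible of it).
The state is a dict: "time_s": time; "q": joint angles; "qvel": joint speeds; "joint_torque": joint torques, N m; "ee_pos": TCP position; "orientation": TCP orientation; "force": force on the tool from outside, world axes, zero at the start; "ft_torque": the same for the moment, N m; "width": finger opening in m.
Only numpy, scipy, OpenCV 4.12 (cv2) and the standard library are available. Lean on these libraries where they do the work, as an engineer would, in place of code of your own. Each camera call takes 0.05 s, during which the arm holds its last target. There are 200 camera calls.

### The job

Drop the two small steel spacer rings into the flared cylinder that stands on the gearbox control unit, so that they lie flat on one another in the bore as one column. Leave the larger steel ring lying where it is.

Things in the scene. Friction and masses are not known exactly. Their poses are not given: they have to be found in the camera images.
- spacer_a_center (a point): One of two identical plain steel spacer rings lying flat on the bench: outside diameter 50 mm, hole 28 mm, 14 mm thick, about 0.15 kg. This point is its centre, half-way up (7 mm above the bench at the start); z is the ring's axis. Take it across its outside.
- spacer_b_center (a point): The other identical spacer ring: outside diameter 50 mm, hole 28 mm, 14 mm thick, about 0.15 kg, lying flat on the bench. This point is its centre, half-way up; z is the ring's axis.
- tube_mouth (a point): Centre of the mouth, level with the rim, of the upright open aluminium cylinder on the control unit (fixed). Rim 73 mm above the bench, 88 mm across outside, 80 mm inside; a flare narrows over the top 8 mm to a straight bore 64 mm across with a closed floor 38 mm below this point. z up along the bore; oiled, low friction. The housing round it is 190 x 170 mm, 30 mm high (42 mm at a black boss).
- big_ring_center (a point): A larger steel ring that does not belong in the cylinder: outside diameter 70 mm, hole 46 mm, 14 mm thick, lying flat on the bench among the spacers, at least 95 mm from them centre to centre. This point is its centre, half-way up. It stays where it is.

How it is judged:
By the outcome, as a careful person would: the job done as asked, in the order asked, and still so for the second after the job is handed in, with the robot touching nothing.
It also fails if it takes over 56 s, if anything falls off the work surface, if the arm or the gripper's body presses on something with over 40 N, if the wrist force passes 120 N, or if a joint passes its speed limit or range.

## Working session

There is one attempt and no reset: what is moved stays moved. The work goes in short steps, Python scripts to look and compute and a tool call to move; the robot and the scene stay as the last step left them, time stands still between calls to the robot, and variables do not carry over. Pictures are saved under pics/ and viewed, about 8 in all and at most 12, crops included, and the job is handed in when it is done.

Besides the shell and the picture viewer there is one more tool, called after "Request:" as a command line: name --argument value ..., lists and objects as JSON in quotes. carry_out: Moves the arm, as the interface text tells. Its arguments: {"type":"object","properties":{"commands":{"type":"string"},"hand":{"type":"number"},"grip_force":{"type":"number"}},"required":["commands"]}

```bash
mkdir -p pics; cat > h.py <<'E'
import numpy as np, cv2
from workcell import bot, get_image, get_calibration, search_frame
def ray(cal,u,v,z):
    f=240/np.tan(np.radians(cal["fovy"])/2); T=np.array(cal["cam_to_world"])
    d=T[:3,:3]@np.array([(u-cal["cx"])/f,(v-cal["cy"])/f,1]); o=T[:3,3]
    return o+d*(z-o[2])/d[2]
def proj(cal,p):
    f=240/np.tan(np.radians(cal["fovy"])/2); T=np.array(cal["cam_to_world"])
    c=T[:3,:3].T@(np.array(p)-T[:3,3]); return c[0]/c[2]*f+cal["cx"],c[1]/c[2]*f+cal["cy"]
def save(im,n): cv2.imwrite("pics/"+n,im[:,:,::-1])
E
python3 - <<'E'
from h import *
np.set_printoptions(precision=4,suppress=True)
s=bot.observe(); print(s["time_s"],s["ee_pos"],s["orientation"],s["width"])
for c in ["top","scene"]:
    im=get_image(c); save(im,c+"0.png"); cal=get_calibration(c); print(c,cal["fovy"],np.array(cal["cam_to_world"])[:3,3])
    for t,z in [("spacer_a_center",.014),("tube_mouth",.073),("big_ring_center",.014)]:
        for r in search_frame(t,c)[:4]:
            b=r["bbox"]; print(t,round(r["score"],2),np.round(b),ray(cal,b[0]+b[2]/2,b[1]+b[3]/2,z))
E
```

```text
0.0 [ 0.1718 -0.6004  0.2218] [ 0.7985 -0.602  -0.0007 -0.0004] 0.08794788940063253
top 56.35973138064698 [ 0.5155 -0.0142  0.7495]
spacer_a_center 0.8 [370. 154.  32.  29.] [ 0.6359 -0.104   0.014 ]
big_ring_center 0.86 [448. 236.  43.  47.] [ 0.4883 -0.241   0.014 ]
scene 44.44107114659182 [0.9887 0.5344 0.7848]
spacer_a_center 0.72 [254. 256.  28.  23.] [ 0.645 -0.086  0.014]
tube_mouth 0.83 [336. 285. 169. 153.] [0.5958 0.2434 0.073 ]
big_ring_center 0.65 [270. 178.  36.  27.] [ 0.5002 -0.2345  0.014 ]
```

```bash
python3 -c "
import cv2,numpy as np
a=cv2.imread('pics/top0.png');b=cv2.imread('pics/scene0.png');cv2.imwrite('pics/both.png',cv2.resize(np.vstack([a,b]),(450,600)) if 0 else np.hstack([cv2.resize(a,(400,300)),cv2.resize(b,(400,300))]))"
```

```text
(no output)
```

View pics/top0.png

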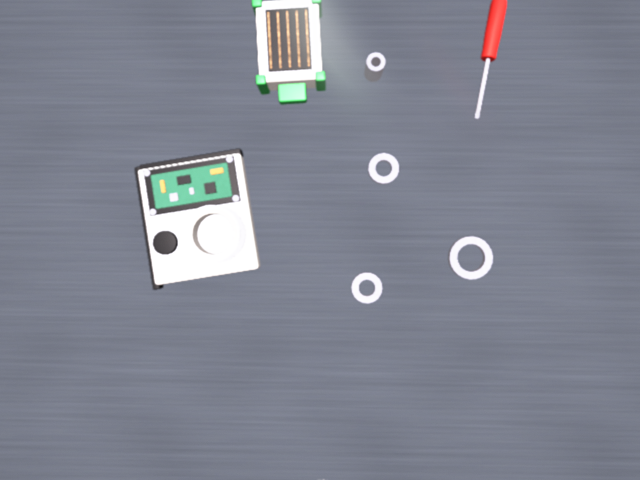

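The top view shows the spacers at (384,168) and (367,288), the big ring at (471,258), and the cylinder on the unit near (217,235). Next I'll check the scene view and refine these.

```bash
python3 - <<'E'
from h import *
np.set_printoptions(precision=4,suppress=True)
im=cv2.imread("pics/top0.png"); g=cv2.cvtColor(im,cv2.COLOR_BGR2GRAY)
cal=get_calibration("top"); cs=get_calibration("scene"); print({k:cal[k] for k in cal if k!="cam_to_world"})
n,l,st,ce=cv2.connectedComponentsWithStats((g>140).astype(np.uint8))
for i in range(1,n):
    if 200<st[i,4]<1500:
        x,y,w,h=st[i,:4]; p=ray(cal,x+w/2-.5,y+h/2-.5,.012); print(st[i],p,proj(cs,p))
print(ray(cal,217,235,.073),proj(cs,ray(cal,217,235,.073)))
a=cv2.resize(im[140:300,120:280],(400,400),interpolation=cv2.INTER_CUBIC)
b=cv2.imread("pics/scene0.png")[120:460,200:540]
cv2.imwrite("pics/c1.png",np.hstack([a,cv2.resize(b,(400,400))]))
E
```

```text
{'fovy': 56.35973138064698, 'cx': 320.97444963167715, 'cy': 232.7003554735377}
[487   4  15  52 246] [ 0.8671 -0.2812  0.012 ] (np.float64(103.89792178398204), np.float64(258.05639953161017))
[365  51  22  21 289] [ 0.8146 -0.0867  0.012 ] (np.float64(180.6073122088307), np.float64(313.2469631456202))
[474  58  17  62 370] [ 0.7692 -0.2618  0.012 ] (np.float64(159.06129369725465), np.float64(241.15367165498503))
[368 152  32  32 649] [ 0.6379 -0.1011  0.012 ] (np.float64(266.31605791820846), np.float64(261.21082745668025))
[ 449  236   45   44 1043] [ 0.4912 -0.2447  0.012 ] (np.float64(288.63725043764873), np.float64(188.35966595599476))
[350 272  33  32 662] [ 0.4403 -0.0738  0.012 ] (np.float64(361.14152791663486), np.float64(224.46096099547245))
[0.5235 0.1575 0.073 ] (np.float64(416.049516015908), np.float64(299.9666727750115))
```

View pics/c1.png

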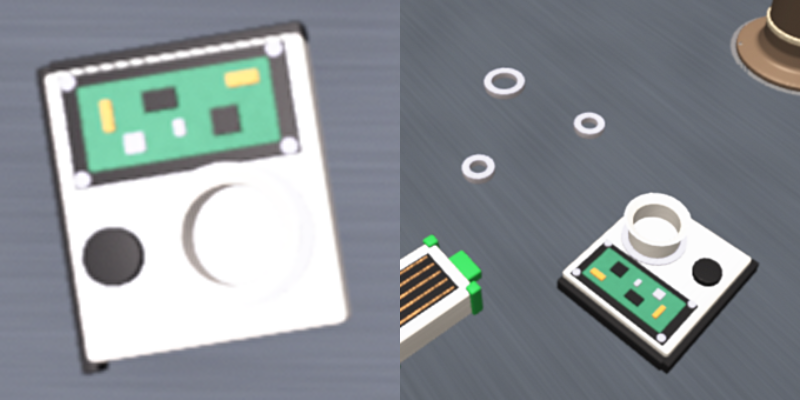

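The scene picture confirms the top-view positions: its rings are at (266,261) and (361,225), and the rim is near (418,303), all within 3 px of the projected points. Now going above spacer A.

Request:
carry_out --commands "-0.03 -0.05 0; -0.06 -0.1 0; -0.09 -0.15 0; -0.12 -0.2 0; -0.15 -0.25 0; -0.18 -0.3 0; -0.21 -0.35 0; -0.24 -0.4 0; -0.27 -0.45 0.02; -0.3 -0.5 0.05" --hand 1

```text
schema error: expected 4 numbers
```

Request:
carry_out --commands "-0.03 -0.05 0 0; -0.06 -0.1 0 0; -0.09 -0.15 0 0; -0.12 -0.2 0 0; -0.15 -0.25 0 0; -0.18 -0.3 0 0; -0.21 -0.35 0 0; -0.24 -0.4 0 0; -0.3 -0.5 0.03 0; -0.35 -0.585 0.05 0" --hand 1

```text
time_s: 1.65
ee_pos: [0.5749, -0.1703, 0.1934]
orientation: [0.798, -0.602, 0.0, -0.0]
force: [0.8, -0.6, -0.3]
width: 0.088
```

Request:
carry_out --commands "0 0 0 0; 0 0 0 0; 0 0 0 0; 0 0 0 0"

```text
time_s: 2.15
ee_pos: [0.5732, -0.173, 0.194]
orientation: [0.798, -0.603, 0.0, 0.0]
force: [-0.8, -0.4, 0.4]
width: 0.0883
```

```bash
cat >> h.py <<'E'
def R():
    from scipy.spatial.transform import Rotation
    return Rotation.from_quat(bot.observe()["orientation"]).as_matrix()
def shift(p): # tool-frame shift from the measured pose to world point p
    return np.round(R().T@(np.array(p)-np.array(bot.observe()["ee_pos"])),4)
E
python3 - <<'E'
from h import *
np.set_printoptions(precision=4,suppress=True)
s=bot.observe(); print(s["time_s"],s["ee_pos"],s["orientation"],s["q"],s["force"])
cal=get_calibration("wrist"); im=get_image("wrist"); save(im,"w1.png")
print(cal)
for t in ["spacer_a_center","tube_mouth","big_ring_center"]:
    for r in search_frame(t,"wrist")[:4]:
        b=r["bbox"]; print(t,round(r["score"],2),np.round(b),ray(cal,b[0]+b[2]/2,b[1]+b[3]/2,.012))
print(shift([.638,-.101,.15]))
E
```

```text
2.15 [ 0.5732 -0.173   0.194 ] [ 0.7978 -0.6029  0.0004  0.0001] [ 0.4087  0.4074 -0.263   1.6838  0.1187  1.0653 -1.1856] [-0.8342 -0.3539  0.3889]
{'fovy': 64.52053527130956, 'cx': 311.84924780802766, 'cy': 239.80833382610126, 'cam_to_world': array([[ 0.273 , -0.9252, -0.2636,  0.6456],
       [-0.962 , -0.2624, -0.075 , -0.1522],
       [ 0.0002,  0.2741, -0.9617,  0.3558],
       [ 0.    ,  0.    ,  0.    ,  1.    ]])}
spacer_a_center 0.83 [220.  90.  60.  66.] [ 0.6375 -0.0988  0.012 ]
tube_mouth 0.67 [  0. 174.   6.  62.] [0.5065 0.1021 0.012 ]
big_ring_center 0.75 [319. 275.  72.  70.] [ 0.4932 -0.2403  0.012 ]
[-0.0507 -0.0815  0.0437]
```

View pics/w1.png

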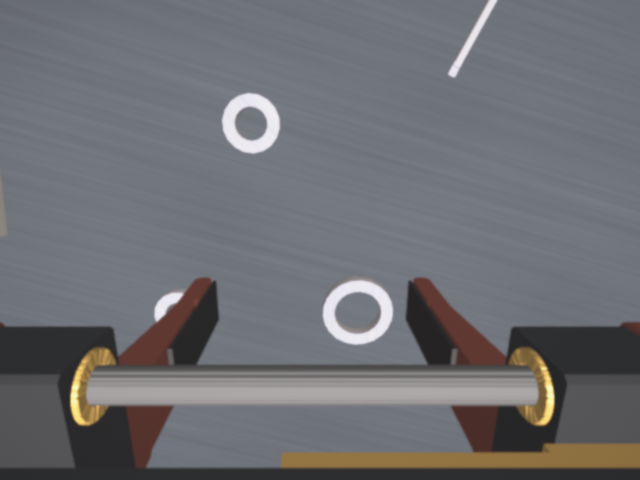

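The wrist view shows spacer A at (251,123), which puts it at (0.638,-0.100) and agrees with the top view. The big ring at (358,311) is well clear. Going down to grasp.

Request:
carry_out --commands "-0.0255 -0.04 0.03 0; -0.0515 -0.0815 0.06 0; -0.0515 -0.0815 0.11 0; -0.0515 -0.0815 0.14 0; -0.0515 -0.0815 0.16 0; -0.0515 -0.0815 0.175 0; -0.0515 -0.0815 0.185 0; -0.0515 -0.0815 0.19 0; -0.0515 -0.0815 0.19 0; -0.0515 -0.0815 0.19 0"

```text
time_s: 3.6
ee_pos: [0.6384, -0.0996, 0.0042]
orientation: [0.798, -0.602, 0.001, -0.0]
force: [0.4, -0.7, 0.4]
width: 0.0882
```

Request:
carry_out --commands "0 0 0 0; 0 0 0 0; 0 0 0 0; 0 0 0 0; 0 0 0 0; 0 0 0 0; 0 0 0 0; 0 0 0 0" --hand 0.4 --grip_force 20

```text
time_s: 4.6
ee_pos: [0.6379, -0.0996, 0.0035]
orientation: [0.799, -0.602, 0.0, 0.0]
force: [-0.4, 0.2, 0.6]
width: 0.0496
```

Request:
carry_out --commands "0 0 -0.02 0; 0 0 -0.06 0; 0 0 -0.11 0; -0.04 0.014 -0.146 0; -0.09 0.032 -0.146 0; -0.14 0.05 -0.146 0; -0.19 0.068 -0.146 0; -0.24 0.086 -0.146 0; -0.279 0.1 -0.146 0; -0.279 0.1 -0.146 0"

```text
time_s: 5.85
ee_pos: [0.4633, 0.1442, 0.1509]
orientation: [0.8, -0.6, 0.0, -0.001]
force: [0.5, 0.1, -1.1]
width: 0.0501
```

Request:
carry_out --commands "0 0 0 0; 0 0 0 0; 0 0 0 0; 0 0 0 0"

```text
time_s: 6.35
ee_pos: [0.4652, 0.1406, 0.1494]
orientation: [0.798, -0.602, -0.0, 0.0]
force: [0.6, 0.4, -2.3]
width: 0.0497
```

```bash
python3 - <<'E'
from h import *
np.set_printoptions(precision=4,suppress=True)
s=bot.observe(); print(s["time_s"],s["ee_pos"],s["q"],s["force"],s["width"])
cal=get_calibration("wrist"); im=get_image("wrist"); save(im,"w2.png")
for r in search_frame("tube_mouth","wrist")[:3]:
    b=r["bbox"]; print(round(r["score"],2),np.round(b))
p=np.array([.5235,.1575,.073]); print(proj(cal,p))
d=im.copy()
for rad,z in [(.044,.073),(.04,.073),(.032,.035)]:
    pts=np.array([proj(cal,[p[0]+rad*np.cos(t),p[1]+rad*np.sin(t),z]) for t in np.linspace(0,6.28,60)])
    cv2.polylines(d,[pts.astype(int)],True,(255,0,0),1)
save(d,"w2o.png")
E
```

```text
6.35 [0.4652 0.1406 0.1494] [-0.0664  0.2886 -0.3878  1.9888  0.1389  0.8897 -1.8206] [ 0.6157  0.3832 -2.3248] 0.049656110271442656
0.64 [127.   0. 272. 237.]
(np.float64(311.92568871429637), np.float64(156.26796910564434))
```

View pics/w2o.png

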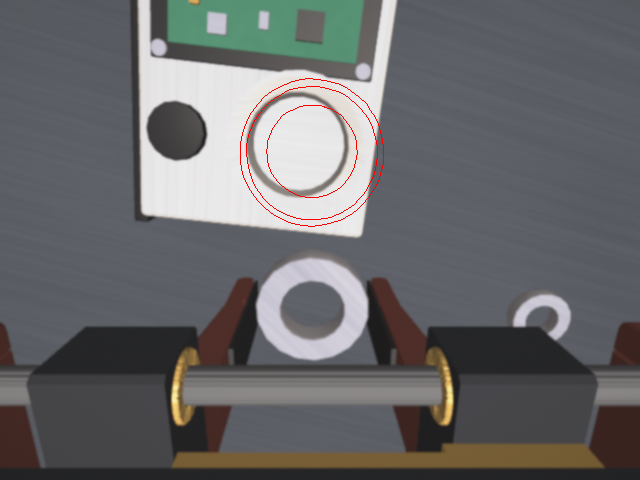

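The overlay shows the bore's dark edge centred near (299,145), about 13 px left of my projection, so the tube is nearly 1 cm off the first estimate. Stretching the contrast to fit it.

```bash
python3 - <<'E'
from h import *
np.set_printoptions(precision=4,suppress=True)
im=cv2.imread("pics/w2.png"); g=cv2.cvtColor(im,cv2.COLOR_BGR2GRAY)
c=g[60:250,210:400].astype(float); 
s=np.clip((c-190)/(65)*255,0,255)
a=cv2.resize(s.astype(np.uint8),(570,570),interpolation=cv2.INTER_CUBIC); cv2.imwrite("pics/w2s.png",a)
m=((g<200)).astype(np.uint8); m[:80]=0;m[205:]=0;m[:,:225]=0;m[:,365:]=0
n,l,st,ce=cv2.connectedComponentsWithStats(m)
for i in range(1,n):
    if st[i,4]>100: print(st[i],ce[i])
cal=get_calibration("wrist")
for z in (.035,.065,.073):
    for rad in (.032,.04,.044):
        pts=np.array([proj(cal,[.5235+rad*np.cos(t),.1575+rad*np.sin(t),z]) for t in np.linspace(0,6.28,60)]); print(z,rad,pts.min(0),pts.max(0))
E
```

```text
[ 246   91  103  107 2209] [293.7012 145.3508]
0.035 0.032 [267.2238 105.0459] [357.5315 197.5712]
0.035 0.04 [255.918  92.601] [368.8264 208.3261]
0.035 0.044 [250.2625  86.299 ] [374.4748 213.6406]
0.065 0.032 [261.8388 101.7921] [362.9783 205.2434]
0.065 0.04 [249.1741  87.7536] [375.6283 217.1638]
0.065 0.044 [242.8385  80.6333] [381.9546 223.0464]
0.073 0.032 [260.1773 100.783 ] [364.6587 207.5984]
0.073 0.04 [247.0932  86.2482] [377.7268 219.8735]
0.073 0.044 [240.5477  78.8726] [384.2622 225.9284]
```

View pics/w2s.png

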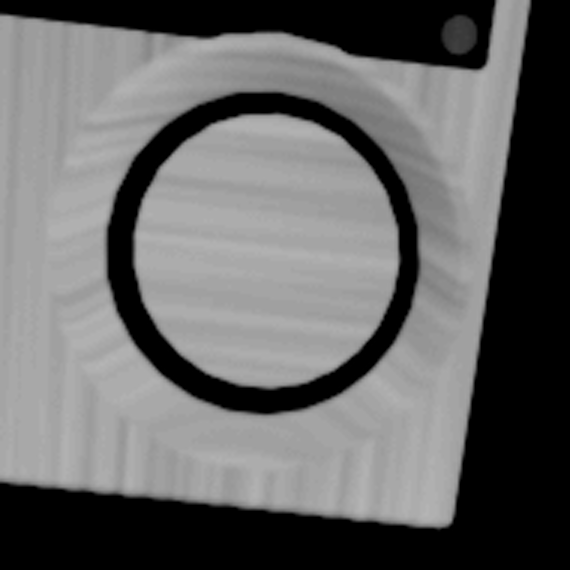

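```bash
python3 - <<'E'
from h import *
np.set_printoptions(precision=4,suppress=True)
from scipy.optimize import least_squares
cal=get_calibration("wrist")
obs=[(.073,.044,225.7,366.7,70.7,216.7),(.065,.032,246,349,91,198),(.035,.032,254.7,343.3,97.7,189.3)]
for sel in [obs,[obs[0]],[obs[1]],[obs[2]]]:
    def f(p):
        r=[]
        for z,rad,a,b,c,d in sel:
            q=np.array([proj(cal,[p[0]+rad*np.cos(t),p[1]+rad*np.sin(t),z]) for t in np.linspace(0,6.28,60)])
            lo,hi=q.min(0),q.max(0); r+=[(lo[0]+hi[0]-a-b)/2,(lo[1]+hi[1]-c-d)/2]
        return r
    s=least_squares(f,[.52,.16]); print(s.x,s.fun)
p=least_squares(lambda p:f(p),[.52,.16]).x
for c in("top","scene"): print(c,proj(get_calibration(c),[s.x[0],s.x[1],.073]))
# held ring: its top face bounds in w2: x 257..368, y 258..359
s0=bot.observe()["ee_pos"]; print("ring", ray(cal,312.5,306,s0[2]+.010), s0)
print(shift([s.x[0],s.x[1],.12]))
E
```

```text
[0.526  0.1682] [ 0.4745 -0.3269 -0.3099  0.3111 -0.2023  0.0309]
[0.5257 0.1684] [-0. -0.]
[0.5262 0.168 ] [-0. -0.]
[0.5261 0.168 ] [ 0. -0.]
top (np.float64(210.0988829311615), np.float64(233.24427260787576))
scene (np.float64(419.53143801175645), np.float64(305.01327834530906))
ring [0.4671 0.1414 0.1594] [0.4651 0.1409 0.1494]
[-0.0093 -0.0661  0.0294]
```

Request:
carry_out --commands "-0.005 -0.03 0 0; -0.009 -0.05 0.01 0; -0.009 -0.0645 0.03 0; -0.009 -0.0645 0.05 0; -0.009 -0.0645 0.06 0; -0.009 -0.0645 0.068 0; -0.009 -0.0645 0.073 0; -0.009 -0.0645 0.0745 0; -0.009 -0.0645 0.0745 0; -0.009 -0.0645 0.0745 0"

```text
time_s: 7.7
ee_pos: [0.5247, 0.1677, 0.0754]
orientation: [0.799, -0.602, 0.0, -0.0]
force: [0.8, -0.3, -1.9]
width: 0.0497
```

Request:
carry_out --commands "0 0 0 0; 0 0 0 0; 0 0 0 0"

```text
time_s: 8.07
ee_pos: [0.5245, 0.1676, 0.075]
orientation: [0.798, -0.602, 0.0, -0.0]
force: [-0.2, 0.5, -2.7]
width: 0.0497
```

Release, then lift 0.11 m and go back to the viewing spot.

Request:
carry_out --commands "0 0 0 0; 0 0 0 0; 0 0 0 0; 0 0 0 0; 0 0 0 0; 0 0 -0.03 0; 0 0 -0.075 0; 0 0.035 -0.075 0; 0 0.065 -0.075 0; 0 0.065 -0.075 0" --hand 0.9

```text
time_s: 9.32
ee_pos: [0.4605, 0.149, 0.1503]
orientation: [0.799, -0.602, 0.0, 0.0]
force: [1.1, 0.1, -0.0]
width: 0.0792
```

Request:
carry_out --commands "0 0 0 0; 0 0 0 0; 0 0 0 0"

```text
time_s: 9.7
ee_pos: [0.4624, 0.1499, 0.1498]
orientation: [0.798, -0.602, -0.0, -0.0]
force: [-0.1, 0.4, 0.3]
width: 0.0791
```

```bash
python3 - <<'E'
from h import *
np.set_printoptions(precision=4,suppress=True)
s=bot.observe(); print(s["time_s"],s["ee_pos"],s["width"],s["force"])
cal=get_calibration("wrist"); im=get_image("wrist"); save(im,"w3.png")
for r in search_frame("spacer_a_center","wrist")[:4]:
    b=r["bbox"]; print(round(r["score"],2),np.round(b),ray(cal,b[0]+b[2]/2,b[1]+b[3]/2,.012),ray(cal,b[0]+b[2]/2,b[1]+b[3]/2,.049))
g=cv2.cvtColor(im,cv2.COLOR_RGB2GRAY).astype(float)
a=cv2.resize(np.clip((g[60:240,200:400]-170)/85*255,0,255).astype(np.uint8),(400,360))
cv2.imwrite("pics/w3c.png",np.hstack([cv2.resize(im,(480,360))[:,:,1],a]))
E
```

```text
9.7 [0.4624 0.1499 0.1498] 0.07911799456952702 [-0.1187  0.3717  0.2602]
0.56 [275. 110.  76.  79.] [0.5218 0.1665 0.012 ] [0.5234 0.167  0.049 ]
```

```bash
python3 -c "
import cv2,numpy as np
a=cv2.imread('pics/w3c.png');cv2.imwrite('pics/w3v.png',cv2.resize(a,(800,327)))"
```

```text
(no output)
```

View pics/w3v.png

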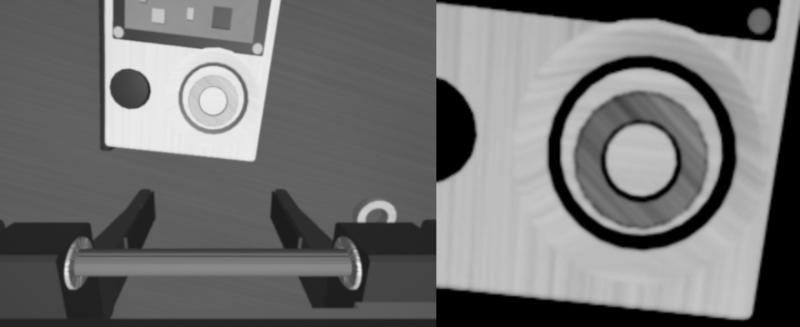

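Ring A lies flat in the bore, nearly central: its annulus sits evenly inside the black bore edge. Now spacer B.

Request:
carry_out --commands "0.04 0.022 0 0; 0.09 0.05 0 0; 0.14 0.077 0 0; 0.19 0.104 0.01 0; 0.207 0.113 0.02 0; 0.207 0.113 0.02 0; 0.207 0.113 0.02 0; 0.207 0.113 0.02 0" --hand 1

```text
time_s: 10.8
ee_pos: [0.411, -0.0792, 0.1303]
orientation: [0.799, -0.601, 0.0, -0.0]
force: [0.3, -0.0, 0.5]
width: 0.0881
```

```bash
python3 - <<'E'
from h import *
np.set_printoptions(precision=4,suppress=True)
s=bot.observe(); print(s["time_s"],s["ee_pos"],s["width"])
cal=get_calibration("wrist"); im=get_image("wrist"); save(im,"w4.png")
for t in ("spacer_b_center","big_ring_center"):
  for r in search_frame(t,"wrist")[:4]:
    b=r["bbox"]; print(t,round(r["score"],2),np.round(b),ray(cal,b[0]+b[2]/2,b[1]+b[3]/2,.012))
print(shift([.4403,-.073,.004]))
E
```

```text
10.8 [ 0.411  -0.0792  0.1303] 0.08809317782703263
spacer_b_center 0.95 [282. 162.  66.  66.] [ 0.4409 -0.0723  0.012 ]
big_ring_center 0.75 [501. 144. 104.  92.] [ 0.4923 -0.2406  0.012 ]
[ 0.0018 -0.0302  0.1262]
```

Request:
carry_out --commands "0.001 -0.02 0.02 0; 0.0015 -0.03 0.05 0; 0.0015 -0.0305 0.08 0; 0.0015 -0.0305 0.1 0; 0.0015 -0.0305 0.115 0; 0.0015 -0.0305 0.123 0; 0.0015 -0.0305 0.126 0; 0.0015 -0.0305 0.126 0; 0.0015 -0.0305 0.126 0"

```text
time_s: 12.08
ee_pos: [0.4405, -0.0736, 0.0045]
orientation: [0.798, -0.602, 0.0, -0.0]
force: [0.6, 0.9, -0.6]
width: 0.0878
```

Request:
carry_out --commands "0 0 0 0; 0 0 0 0; 0 0 0 0; 0 0 0 0; 0 0 0 0; 0 0 0 0; 0 0 0 0; 0 0 0 0" --hand 0.4 --grip_force 20

```text
time_s: 13.08
ee_pos: [0.4401, -0.0735, 0.004]
orientation: [0.798, -0.602, 0.0, 0.0]
force: [-0.1, -1.0, 1.5]
width: 0.0496
```

Request:
carry_out --commands "0 0 -0.02 0; 0 0 -0.06 0; 0 0 -0.11 0; -0.04 -0.028 -0.126 0; -0.08 -0.057 -0.126 0; -0.12 -0.085 -0.126 0; -0.16 -0.113 -0.126 0; -0.19 -0.135 -0.126 0; -0.209 -0.148 -0.126 0; -0.209 -0.148 -0.126 0"

```text
time_s: 14.32
ee_pos: [0.5246, 0.1694, 0.1296]
orientation: [0.799, -0.601, -0.0, 0.0]
force: [-0.3, -0.6, -0.6]
width: 0.0498
```

Request:
carry_out --commands "0 0 0 0; 0 0 0 0; 0 0 0 0; 0 0 0 0"

```text
time_s: 14.82
ee_pos: [0.5249, 0.1677, 0.1301]
orientation: [0.798, -0.602, 0.0, -0.0]
force: [0.0, 0.6, -1.5]
width: 0.0501
```

```bash
python3 - <<'E'
from h import *
s=bot.observe(); print(s["time_s"],s["ee_pos"],s["width"],shift([.5255,.168,.075]))
E
```

```text
14.825 [0.52491848 0.16765621 0.13012443] 0.05011811054944385 [-0.0002 -0.0006  0.0551]
```

Request:
carry_out --commands "0 0 0.02 0; 0 0 0.035 0; 0 0 0.045 0; 0 0 0.052 0; 0 0 0.055 0; 0 0 0.055 0; 0 0 0.055 0; 0 0 0.055 0"

```text
time_s: 15.82
ee_pos: [0.5251, 0.1683, 0.0753]
orientation: [0.799, -0.602, 0.0, -0.0]
force: [-0.5, -0.1, -0.8]
width: 0.0496
```

Request:
carry_out --commands "0 0 0 0; 0 0 0 0; 0 0 0 0; 0 0 0 0; 0 0 0 0; 0 0 -0.03 0; 0 0 -0.075 0; 0 0.035 -0.075 0; 0 0.065 -0.075 0; 0 0.065 -0.075 0" --hand 0.9

```text
time_s: 17.08
ee_pos: [0.4608, 0.1496, 0.1502]
orientation: [0.799, -0.602, 0.0, 0.0]
force: [0.7, 0.5, 1.1]
width: 0.0792
```

Request:
carry_out --commands "0 0 0 0; 0 0 0 0; 0 0 0 0"

```text
time_s: 17.45
ee_pos: [0.4628, 0.1505, 0.1498]
orientation: [0.798, -0.602, -0.0, 0.0]
force: [-0.5, -0.4, -0.4]
width: 0.0789
```

```bash
python3 - <<'E'
from h import *
np.set_printoptions(precision=4,suppress=True)
s=bot.observe(); print(s["time_s"],s["ee_pos"],s["width"],s["force"])
im=get_image("wrist"); cal=get_calibration("wrist"); save(im,"w5.png")
for r in search_frame("spacer_a_center","wrist")[:4]:
    b=r["bbox"]; print(round(r["score"],2),np.round(b),ray(cal,b[0]+b[2]/2,b[1]+b[3]/2,.063))
g=cv2.cvtColor(im,cv2.COLOR_RGB2GRAY).astype(float)
a=cv2.resize(np.clip((g[60:240,200:400]-150)/105*255,0,255).astype(np.uint8),(440,396))
t=get_image("scene"); ts=t[240:360,360:480]
b=cv2.cvtColor(cv2.resize(ts,(360,396),interpolation=cv2.INTER_CUBIC),cv2.COLOR_RGB2GRAY)
cv2.imwrite("pics/w5v.png",np.hstack([a,b]))
get_image("top")
for r in search_frame("big_ring_center","top")[:2]: print(r)
for r in search_frame("spacer_a_center","top")[:3]: print(r)
E
```

```text
17.45 [0.4628 0.1505 0.1498] 0.0789120586902499 [-0.4948 -0.4039 -0.4303]
0.62 [290. 126.  43.  32.] [0.5284 0.1699 0.063 ]
0.53 [274. 107.  75.  77.] [0.5266 0.1689 0.063 ]
{'bbox': [446.0, 234.9, 46.6, 43.7], 'score': 0.96}
{'bbox': [207.7, 230.4, 4.8, 1.5], 'score': 0.39}
```

View pics/w5v.png

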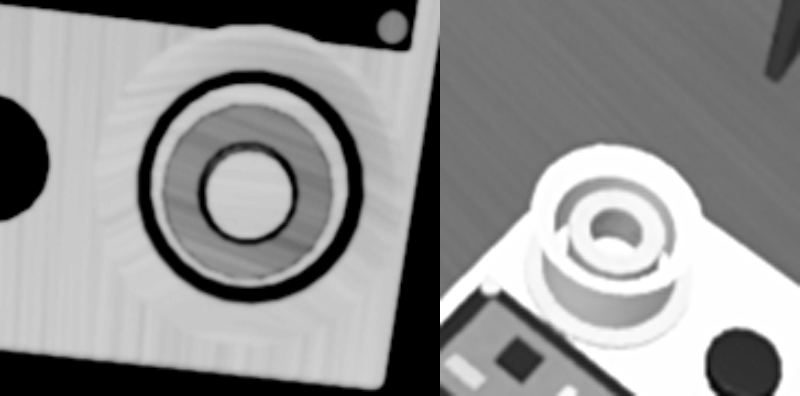

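The second ring sits flat on the first. Its outline is round and grew from 73 to 77 px, as expected for one thickness higher. The scene view shows the column level below the rim. Handing in.

```bash
python3 -c "
from h import *
print(bot.hand_in(), bot.observe()['time_s'])"
```

```text
the job is handed in; nothing more can be done
the job is handed in; nothing more can be done
```

Both small spacer rings are in the flared cylinder, stacked flat as one column. I handed the job in at about 18 s, with the gripper open and clear of everything; no verdict came back. Each ring was gripped across its outside at 20 N, centred over the bore and released just above the rim.

**Last checks:**
- **Stack:** the wrist and scene pictures show the rings flat, concentric and below the rim. The upper ring's outline grew from 73 to 77 px, which fits one ring thickness higher.
- **Large ring:** it is where it was. The top-view box is within about 2 px of the first one.
- **Forces:** the readings printed after each move stayed under about 3 N.

**What disagreed:**
- **Tube position:** my first estimate from the top view was about 1 cm off, because I had measured the bore floor instead of the rim. I corrected it from a close wrist picture before dropping anything.
- **Detector:** in the last pictures the spacer search gave two overlapping boxes on the stack in the wrist view, the smaller one false. In the top view it gave only a tiny low-score box at the tube. I relied on the pictures instead.

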